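Seat the slicer's cutter cassette and close the clamp

TASK

Set the round cutter cassette into the cup of the vegetable slicer and, with only gentle pressure, turn it by its green bar until it drops over the drive lugs, then push it fully home against its spring fingers until it is flush with the rim. Only then, having let go of it, swing the hinged clamp all the way shut over it. Never press hard, and leave the jars and the egg timer where they stand.

Things in the scene. Friction and masses are not known exactly. Their poses are not given: they have to be found in the camera images.
- slicer: countertop slicer base, fixed, its underside on the worktop (z = 0). Origin: underside, on the vertical axis of its round cup. White foot plate 128 mm in x, y from -140 to +85 mm, top at z = 14 mm, with a round cup on it and a hinge post 84 mm high at y = -105 mm that carries the clamp
- cup_rim (a point): centre of the cup's mouth, 38 mm above the slicer's origin. Grey cup, outside diameter 105 mm (111 at the flared rim), inside 97 mm, widening to 103 mm over the top 4 mm. Three spring fingers in the wall (tops 4 mm below the rim) grip the cassette's edge over its last 4 mm of travel: it does not sink home by its own weight but wants a push of up to about 15 N
- drive_top (a point): on the cup's axis at the height of the drive lugs' tops, 28 mm above the slicer's origin. Five equally spaced round steel pegs (lugs), flat on top, 8 mm thick, 8 mm high, on a circle of radius 30 mm. The drive's angle differs each time and is not measured; it is stiff (0.5 N m to turn)
- cup_floor (a point): centre of the cup's flat floor, 20 mm above the slicer's origin; axes as the slicer's
- cassette: cutter cassette, a loose black and grey round drum, standing on the worktop at the start, 0.2 to 0.3 kg. Origin: centre of its underside. Grey lower part diameter 89 mm, z 0 to 9 mm; black disc diameter 94 mm, z 9 to 18 mm. Five equally spaced sockets in the underside take the lugs within about 3.5 degrees either way: turning it through 72 degrees always passes one such angle
- cassette_bar (a point): middle of the green grip bar on the cassette, 31 mm above its underside; bar along the cassette's x, 44 mm long, 14 mm wide (y), from 18 to 44 mm above the underside. Fully home, the cassette's underside lies on the cup floor, its black disc flush with the rim; standing on the lugs it is 8 mm proud, stopped by the spring fingers about 4 mm proud
- clamp (a joint): angle of the clamp (black arm 34 mm wide, 8 mm thick) in rad: 0 fully shut, level over the cup; about 2 fully open, leaning back past upright, away from the cup. The stiff hinge (0.28 N m) stays where it is left. With the cassette home it shuts to 0, its pad 1.5 mm above the green bar; with the cassette proud the bar blocks it
- clamp_hinge (a point): the hinge axis: 72 mm above the slicer's underside, 105 mm from the cup's axis on the slicer's -y side; the axis is along the slicer's x. Opening turns the arm up and back towards the slicer's -y
- clamp_handle (a point): middle of the free length of the clamp's red round handle, diameter 14 mm, parallel to the hinge axis, 185 mm from it; it sticks out of the arm towards the slicer's +x, free for 25 mm either side of this point. At angle q it lies 185 mm*cos q towards slicer +y from the hinge and 185 mm*sin q above it
- spice_green: glass spice jar with a dark cap, green label, 41 mm wide, 105 mm tall, to be left alone; origin under its centre
- spice_blue: glass spice jar with a dark cap, blue label, 41 mm wide, 105 mm tall, to be left alone; origin under its centre
- egg_timer: red and white egg timer among the jars behind the slicer (not the red thing back by the milk frother), 61 mm wide, 60 mm tall, to be left alone; origin under its centre
Mind the look-alikes: they are no part of the job. Of the things that look like the cassette, the largest one is meant.

How it is judged:
By the outcome, as a careful person would: the job done as asked, in the order asked, and still so for the second after the job is handed in, with the robot touching nothing.
It also fails if it takes over 72 s, if anything falls off the work surface, if the arm or the gripper's body presses on something with over 40 N, if the wrist force passes 120 N, or if a joint passes its speed limit or range.

ROBOT

A 6-joint arm with a two-finger parallel gripper is mounted at the origin on a cart in front of the work surface, level with it; the furniture and walls round the work are solid. World frame = base frame: x ahead of the robot, y to its left, z up, the work surface at z = 0. Lengths are in mm, angles in degrees, forces in N, time in s.
With the tool pointing down it reaches from about 300 to 850 mm from the base axis. Payload 4.2 kg.
Tool frame: the origin (TCP) lies on the centre line of the jaws, within the pads' length; the fingertips stand 8 mm ahead of it and the grasp point (between the pads) lies 11 mm behind it; z points along the fingers, y is the line along which they close (so a half turn about z gives the same grasp; the last joint's range is limited). The gripper opens to 91 mm and grips with 3 to 60 N. Pads are 32 mm wide; open, the fingers measure 118 mm over their backs; the gripper's body (76 mm by 178 mm) begins 60 mm behind the grasp point.
Start: joints at [71.391, 18.312, 89.639, -0, 72.044, -1.146], TCP at [172.561, 548.512, 221.976] pointing down, gripper open.
Joint ranges: [-177.97, 177.97], [-48.28, 115.42], [12.27, 149.76], [-77.06, 257.06], [2.81, 150.46], [-146.56, 146.56]. Speed limits (degrees/s): [147.25, 147.25, 180, 180, 180, 180].

INTERFACE

Orientations are given as [roll, pitch, yaw] about the fixed x, y, z axes, in that order (R = Rz(yaw) Ry(pitch) Rx(roll)).
In Python, from workcell import telemetry, eyes, ticket gives the robot as it stands. The module is installed in compiled form; this text tells all that it offers.
- The arm moves only by the shell command python3 -m crank 'ROWS' [OPENING] [FORCE]. ROWS is JSON, a list of rows, each an object of numbers: "dx", "dy", "dz": the shift along the world's x, y, z normalised to -1 to 1, where 1 is 80 cm; "yaw": the turn about the world's z normalised to -1 to 1, where 1 is 5 degrees. A call has 1 to 10 rows; each row shifts and turns the commanded pose from where the row before left it; what a row does not reach is not made up. A row lasts 1/8 s, in which the tool goes at most 62.5 mm and 10.7 degrees, less where a joint would pass 70% of its speed; a pose out of reach is approached as far as the arm can. A call with a number of a shift or a turn outside -1 to 1 is refused whole. A call with a gripper value outside its range is refused whole. OPENING is the opening, from 0 (shut) to 1 (fully open), set as the call begins (- or left out, the last holds). The fingers move at their own pace and stop on an object; FORCE is the grip in N (left out, the last holds). Time passes only in rows, so rows that do not move let the fingers close. It gives the time, the measured TCP pose, the force, the opening and the grip force at its end, in the units of the state.
- telemetry.state(): the state, without advancing time (a new reading comes with each control period).
- eyes.grab_frame(name): name is "scene" or "top" or "wrist"; returns the picture (420x560x3 uint8, red, green, blue); there is no depth.
- eyes.calibration(name): a dict with "camera_matrix" (3x3 intrinsics, pixels), "k1" (the pictures are not rectified: a ray, as slopes to the right and down, at radius r is drawn at 1 + k1 r^2 times it, then the intrinsics apply), "world_from_camera" (4x4, takes a point from camera to world coordinates). Camera axes: x right, y down, z forward; pixel columns grow to the right and rows downward; lengths in mm; the calibration is good to about 2 mm. A picture is of the moment at which its call begins: read the wrist's pose just before it. calibration takes no time and is no camera call; for the wrist camera it gives the pose at the moment of the call.
- ticket.job_done(): hands the job in; it is judged then, once.
The state is a dict: "time_s": time; "qpos": joint angles; "qvel": joint speeds; "effort": joint torques, N m; "ee_pos": TCP position; "ee_rot": TCP orientation; "force": force on the tool from outside, world axes, zero at the start; "torque": the same for the moment, N m; "gripper_width": finger opening in mm; "gripper_force": force on a finger pad.
Only numpy, scipy, OpenCV 4.12 (cv2) and the standard library are available. Lean on these libraries where they do the work, as an engineer would, in place of code of your own. Each camera call takes 0.05 s, during which the arm holds its last target. There are 200 camera calls.

## Working session

There is one attempt and no reset: what is moved stays moved. The work goes in short steps, Python scripts to look and compute and a shell command to move; the robot and the scene stay as the last step left them, time stands still between calls to the robot, and variables do not carry over. Pictures are saved under pics/ and viewed, at most 10 in all, crops included, and the job is handed in when it is done.

```bash
mkdir -p pics; cat > h.py <<'E'
import numpy as np, cv2
from workcell import telemetry, eyes, ticket
def save(img,n): cv2.imwrite(f'pics/{n}.png',cv2.cvtColor(img,cv2.COLOR_RGB2BGR))
def ray(c,u,v):
    K=np.array(c['camera_matrix'],float);k=c['k1'];T=np.array(c['world_from_camera'],float)
    p=cv2.undistortPoints(np.array([[[u,v]]],float),K,np.array([k,0,0,0,0.]))[0,0]
    return T[:3,3],T[:3,:3]@np.array([p[0],p[1],1.])
def onz(c,u,v,z):
    o,d=ray(c,u,v);return o+d*(z-o[2])/d[2]
def proj(c,P):
    K=np.array(c['camera_matrix'],float);T=np.linalg.inv(np.array(c['world_from_camera'],float))
    q=T[:3,:3]@np.asarray(P,float)+T[:3,3];s=q[:2]/q[2];s=s*(1+c['k1']*(s@s))
    return K[:2,:2]@s+K[:2,2]
E
python3 - <<'E'
from h import *
a=eyes.grab_frame('scene');b=eyes.grab_frame('top')
save(a,'scene0');save(b,'top0')
for n in('scene','top'):
    c=eyes.calibration(n);print(n,np.round(c['camera_matrix'],1).tolist(),c['k1'],np.round(c['world_from_camera'],3).tolist())
print(telemetry.state())
E
```

```text
scene [[451.7, 0.0, 285.1], [0.0, 451.7, 215.0], [0.0, 0.0, 1.0]] -0.14855479275278846 [[0.751, -0.433, 0.498, 13.467], [-0.66, -0.48, 0.577, -489.974], [-0.011, -0.763, -0.647, 720.761], [0.0, 0.0, 0.0, 1.0]]
top [[533.2, 0.0, 274.5], [0.0, 533.2, 220.3], [0.0, 0.0, 1.0]] -0.19662843350878273 [[0.004, -0.992, 0.122, 341.96], [-1.0, -0.004, 0.003, 76.067], [-0.003, -0.122, -0.992, 1475.576], [0.0, 0.0, 0.0, 1.0]]
{'time_s': 0.1, 'qpos': array([ 7.13932379e+01,  1.83462044e+01,  8.97000947e+01,  1.07653182e-04,
        7.20435483e+01, -1.14653088e+00]), 'qvel': array([ 0.07640597, -0.1453974 , -0.14274591, -0.01357162, -0.03888205,
       -0.0748932 ]), 'effort': array([-7.04877566e-04, -4.13334990e+01, -2.32509077e+01,  7.27936439e-02,
        4.22110304e-02, -7.91118782e-05]), 'ee_pos': array([172.38767729, 548.08365656, 221.21752628]), 'ee_rot': array([-1.79910173e+02, -1.90013067e-03,  1.62539734e+02]), 'force': array([ 0.64864519, -0.38152603, -0.16834975]), 'torque': array([ 0.02207648, -0.01835815,  0.0488548 ]), 'gripper_force': 0.0, 'gripper_width': 90.95215682167603}
```

View pics/scene0.png

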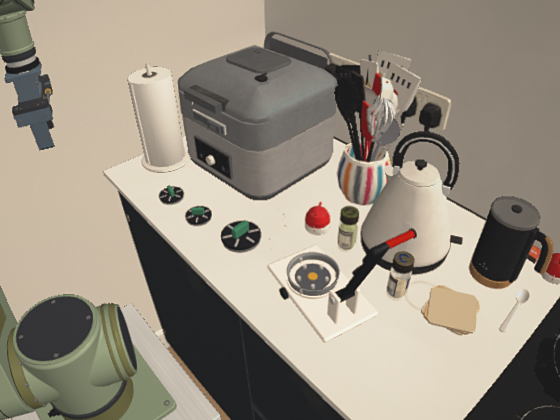

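View pics/top0.png

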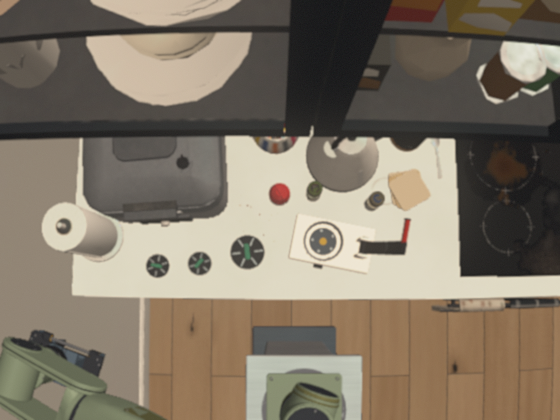

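The scene shows three black and green look-alikes. In the top view they are at (158,266), (200,263) and (247,252), and the largest is (247,252) (scene (241,235)). The cup is at top (323,241), with the clamp open to its right. The timer is at (280,194) and the jars at (314,190) and (375,200). Next I'll check the choice in one close crop and measure.

```bash
python3 - <<'E'
from h import *
b=cv2.cvtColor(cv2.imread('pics/top0.png'),cv2.COLOR_BGR2RGB);c=eyes.calibration('top')
save(cv2.resize(b[205:285,135:415],None,fx=2.8,fy=2.8,interpolation=cv2.INTER_CUBIC),'crop1')
hsv=cv2.cvtColor(b,cv2.COLOR_RGB2HSV)
# black discs
m=((b.max(2)<75)|((hsv[...,0]>55)&(hsv[...,0]<90)&(hsv[...,1]>80))).astype(np.uint8); m[:225]=0;m[285:]=0;m[:,:140]=0;m[:,285:]=0
m=cv2.morphologyEx(m,cv2.MORPH_CLOSE,np.ones((5,5)))
for k in cv2.findContours(m,cv2.RETR_EXTERNAL,cv2.CHAIN_APPROX_NONE)[0]:
    if cv2.contourArea(k)<100: continue
    (u,v),r=cv2.minEnclosingCircle(k)
    p=onz(c,u,v,18); q=onz(c,u+r,v,18); print('disc',u,v,r,p.round(1),'diam',2*np.linalg.norm(q-p))
# green bar
g=((hsv[...,0]>50)&(hsv[...,0]<95)&(hsv[...,1]>90)).astype(np.uint8);g[:225]=0;g[285:]=0;g[:,:225]=0;g[:,275:]=0
n=np.argwhere(g)
k=max(cv2.findContours(g,cv2.RETR_EXTERNAL,cv2.CHAIN_APPROX_NONE)[0],key=cv2.contourArea)
(x,y),s,a=cv2.minAreaRect(k);print('bar',x,y,s,a,onz(c,x,y,44).round(1))
# foot plate
w=((b.min(2)>200)).astype(np.uint8)
print('cup guess',onz(c,323,241,38).round(1))
for P in [(297,216),(375,230),(289,260),(368,273)]: print(P,onz(c,*P,14).round(1))
E
```

```text
disc 157.5 265.5 10.12432861328125 [394.6 403.5  18. ] diam 56.848992749754714
disc 199.125 263.0625 10.063376426696777 [402.5 287.6  18. ] diam 55.58325839251004
disc 246.92282104492188 251.8154296875 15.234716415405273 [434.2 156.5  18. ] diam 83.4677157714983
bar 248.0 257.0 (0.0, 0.0) 0.0 [418.6 152.   44. ]
cup guess [463.  -50.3  38. ]
(297, 216) [534.2  19.2  14. ]
(375, 230) [ 495.9 -197.6   14. ]
(289, 260) [412.5  41.1  14. ]
(368, 273) [ 376.9 -176.3   14. ]
```

View pics/crop1.png

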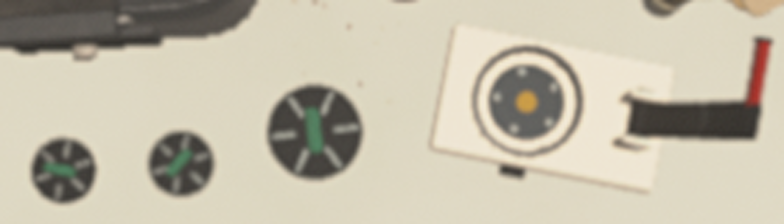

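Crop: the largest disc is at crop (314,130), which is top (247,252), and measures about 94 mm against about 56 mm for the others. Its bar yaw is about +8°, and the slicer yaw is about -10°. I'll go above it now.

```bash
python3 -m crank '[{"dx":0.036,"dy":-0.0545,"yaw":0.6},{"dx":0.036,"dy":-0.0545,"yaw":0.6},{"dx":0.036,"dy":-0.0545,"yaw":0.6},{"dx":0.036,"dy":-0.0545,"yaw":0.6},{"dx":0.036,"dy":-0.0545,"yaw":0.6},{"dx":0.036,"dy":-0.0545,"yaw":0.6},{"dx":0.036,"dy":-0.0545,"yaw":0.5},{"dx":0.036,"dy":-0.0545,"yaw":0.5},{"dx":0.036,"dy":-0.0545,"yaw":0.5},{}]' 0.6; python3 - <<'E'
from h import *
w=eyes.grab_frame('wrist');save(w,'w1');c=eyes.calibration('wrist')
print(np.round(c['world_from_camera'],2).tolist(),c['k1'])
np.save('w1.npy',c,allow_pickle=True)
E
```

```text
[[0.3, 0.91, 0.27, 93.82], [0.95, -0.29, -0.09, 573.0], [-0.0, 0.29, -0.96, 384.89], [0.0, 0.0, 0.0, 1.0]] 0.009996571457358336validation failed for argument at $[0]...
```

View pics/w1.png

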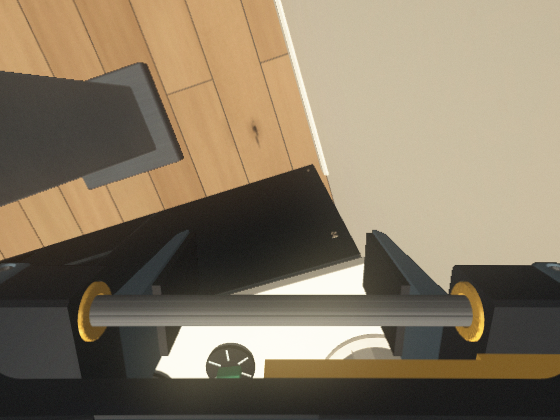

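The move was refused, probably because each row needs all four numbers. The wrist view shows the floor, the fingers at around row 310, and the grasp zone near the bottom edge.

```bash
python3 -m crank '[{"dx":0.036,"dy":-0.0545,"dz":0,"yaw":0.6},{"dx":0.036,"dy":-0.0545,"dz":0,"yaw":0.6},{"dx":0.036,"dy":-0.0545,"dz":0,"yaw":0.6},{"dx":0.036,"dy":-0.0545,"dz":0,"yaw":0.6},{"dx":0.036,"dy":-0.0545,"dz":0,"yaw":0.6},{"dx":0.036,"dy":-0.0545,"dz":0,"yaw":0.6},{"dx":0.036,"dy":-0.0545,"dz":0,"yaw":0.5},{"dx":0.036,"dy":-0.0545,"dz":0,"yaw":0.5},{"dx":0.036,"dy":-0.0545,"dz":0,"yaw":0.5},{"dx":0,"dy":0,"dz":0,"yaw":0}]' 0.6
```

```text
time_s: 1.4
ee_pos: [433.0, 153.6, 221.7]
ee_rot: [-180.0, -0.0, -172.3]
force: [-0.1, -0.3, -0.9]
gripper_width: 54.9
gripper_force: 0.0
```

```bash
python3 - <<'E'
from h import *
c=eyes.calibration('wrist');w=eyes.grab_frame('wrist');save(w,'w2')
np.save('w2.npy',c,allow_pickle=True)
print(np.round(c['world_from_camera'],2).tolist(),np.round(c['camera_matrix'],1).tolist(), telemetry.state()['ee_pos'])
print('tcp proj',proj(c,telemetry.state()['ee_pos']),'cas',proj(c,[433,155,44]))
E
```

```text
[[-0.13, 0.95, 0.29, 351.36], [0.99, 0.13, 0.04, 142.92], [-0.0, 0.29, -0.96, 385.3], [0.0, 0.0, 0.0, 1.0]] [[341.0, 0.0, 280.5], [0.0, 341.0, 206.3], [0.0, 0.0, 1.0]] [432.02517239 155.07784139 221.66135879]
tcp proj [283.09218    264.92921719] cas [281.78406274 187.54728952]
```

View pics/w2.png

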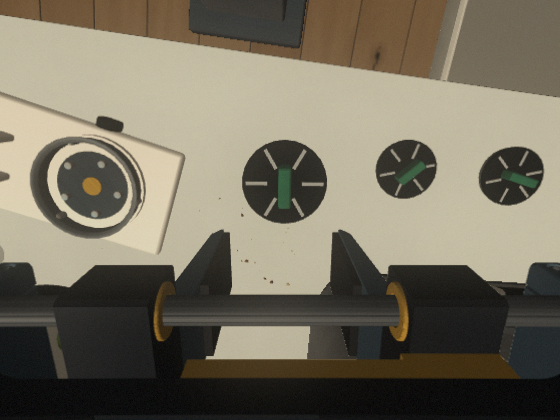

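Wrist view: the cassette is at (285,182) with its bar (284,188) upright. The cup is at (90,187) with its five lugs visible.

```bash
python3 - <<'E'
from h import *
c=np.load('w2.npy',allow_pickle=True).item()
w=cv2.cvtColor(cv2.imread('pics/w2.png'),cv2.COLOR_BGR2RGB);hsv=cv2.cvtColor(w,cv2.COLOR_RGB2HSV)
g=((hsv[...,0]>55)&(hsv[...,0]<95)&(hsv[...,1]>100)&(w[...,1]>60)).astype(np.uint8);g[:,:240]=0;g[:,330:]=0;g[230:]=0
k=max(cv2.findContours(g,cv2.RETR_EXTERNAL,cv2.CHAIN_APPROX_NONE)[0],key=cv2.contourArea)
P=np.array([onz(c,*p[0],44)[:2] for p in k],np.float32);r=cv2.minAreaRect(P);print('bar',r)
m=(w.max(2)<80).astype(np.uint8);m[:,:235]=0;m[:,335:]=0;m[:130]=0;m[228:]=0
k=max(cv2.findContours(m,cv2.RETR_EXTERNAL,cv2.CHAIN_APPROX_NONE)[0],key=cv2.contourArea)
P=np.array([onz(c,*p[0],18)[:2] for p in k],np.float32);e=cv2.fitEllipse(cv2.convexHull(P));print('disc',e)
# cup: orange hub, lugs (bright on grey)
o=((hsv[...,0]>8)&(hsv[...,0]<25)&(hsv[...,1]>120)).astype(np.uint8);o[:,150:]=0;o[:150]=0;o[220:]=0
k=max(cv2.findContours(o,cv2.RETR_EXTERNAL,cv2.CHAIN_APPROX_NONE)[0],key=cv2.contourArea);uv=np.mean(k[:,0],0);print('hub',uv,[onz(c,*uv,z).round(1) for z in (20,24,28)])
# rim outer ellipse: dark ring
gray=cv2.cvtColor(w,cv2.COLOR_RGB2GRAY)
L=(gray>130).astype(np.uint8);n,lab,st,ce=cv2.connectedComponentsWithStats(L)
pts=[]
for i in range(1,n):
    if 5<st[i,4]<120 and 55<ce[i][0]<130 and 150<ce[i][1]<225: q=onz(c,*ce[i],28);pts.append(q[:2]);print('lug',ce[i].round(1),st[i,4],q.round(1))
for P in [(183,155),(160,254)]: print('corner',onz(c,*P,14).round(1))
np.savetxt('lugs.txt',pts)
s=cv2.resize(w[95:265,0:200],None,fx=3.5,fy=3.5,interpolation=cv2.INTER_CUBIC);save(s,'crop2')
E
```

```text
bar ((427.25830078125, 154.25494384765625), (18.276180267333984, 7.780695915222168), 13.043780326843262)
disc ((433.4431457519531, 157.6786651611328), (92.21031951904297, 92.6343002319336), 143.83079528808594)
hub [ 91.70588235 185.76470588] [array([464.8, -50.9,  20. ]), array([463.6, -48.7,  24. ]), array([462.3, -46.6,  28. ])]
lug [ 66.9 165.4] 32 [443.6 -71.8  28. ]
lug [100.6 164.4] 28 [437.7 -36.8  28. ]
lug [116.7 194.7] 26 [468.7 -20.3  28. ]
lug [ 94. 214.] 23 [494.2 -44.9  28. ]
corner [418.6  44.7  14. ]
corner [539.8  23.9  14. ]
```

View pics/crop2.png

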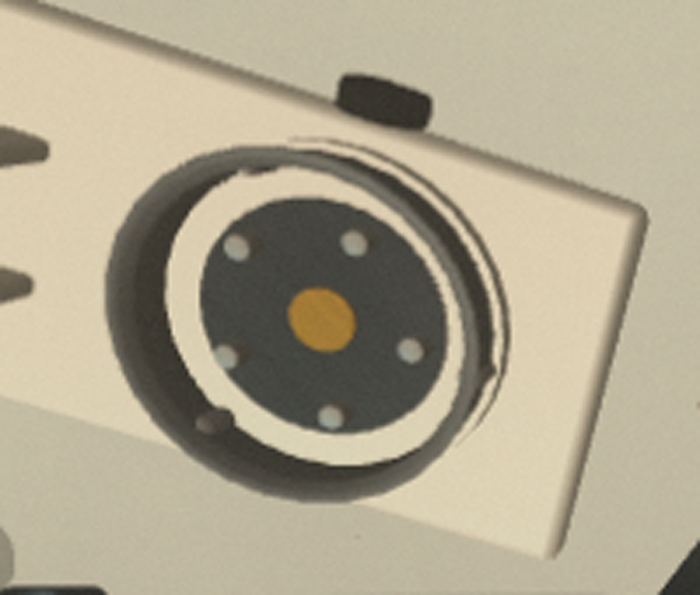

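Crop: the cup's five lugs are clear, and the fifth is at wrist px (64.6,197). The cup centre is about (464.8,-50). I'll descend onto the bar with fingertips about 3 mm above the disc and grip.

```bash
python3 -m crank '[{"dx":0.001,"dy":0.002,"dz":-0.05,"yaw":0.1},{"dx":0,"dy":0.001,"dz":-0.06,"yaw":0},{"dx":0,"dy":0,"dz":-0.06,"yaw":0},{"dx":0,"dy":0,"dz":-0.04,"yaw":0},{"dx":0,"dy":0,"dz":-0.02,"yaw":0},{"dx":0,"dy":0,"dz":-0.01,"yaw":0},{"dx":0,"dy":0,"dz":0,"yaw":0}]' 0.6 25
python3 -m crank '[{"dx":0,"dy":0,"dz":0,"yaw":0},{"dx":0,"dy":0,"dz":0,"yaw":0},{"dx":0,"dy":0,"dz":0,"yaw":0},{"dx":0,"dy":0,"dz":0,"yaw":0}]' 0 25
python3 - <<'E'
from h import *
c=np.load('w2.npy',allow_pickle=True).item()
p=np.vstack([np.loadtxt('lugs.txt'),onz(c,64.6,197,28)[:2]])
m=p.mean(0);d=p-m;print(m,np.hypot(*d.T).round(1),(np.degrees(np.arctan2(d[:,1],d[:,0]))%72).round(1))
E
```

```text
time_s: 2.33
ee_pos: [432.1, 159.2, 29.9]
ee_rot: [180.0, -0.0, -171.4]
force: [0.8, 0.1, -0.0]
gripper_width: 54.7
gripper_force: 0.0
time_s: 2.82
ee_pos: [432.7, 158.5, 30.2]
ee_rot: [180.0, 0.0, -171.5]
force: [0.3, -0.2, -0.3]
gripper_width: 17.4
gripper_force: 0.0
[464.63258557 -49.89712212] [30.3 29.9 29.9 30.  29.6] [10.1 10.  10.2  9.6 10.9]
```

```bash
python3 -m crank '[{"dx":0,"dy":0,"dz":0,"yaw":0},{"dx":0,"dy":0,"dz":0,"yaw":0},{"dx":0,"dy":0,"dz":0,"yaw":0}]' 0 25
python3 -m crank '[{"dx":0,"dy":0,"dz":0.03,"yaw":0},{"dx":0,"dy":0,"dz":0.05,"yaw":0},{"dx":0,"dy":0,"dz":0.05,"yaw":0},{"dx":0,"dy":0,"dz":0,"yaw":0}]' 0 25
python3 - <<'E'
from h import *
c=eyes.calibration('wrist');s=telemetry.state();w=eyes.grab_frame('wrist');save(w,'w3');np.save('w3.npy',c,allow_pickle=True)
print(s['ee_pos'],s['ee_rot'],s['gripper_width'],s['force'])
t=s['ee_pos'];print(proj(c,[*t[:2],t[2]-11.5]))
E
```

```text
time_s: 3.2
ee_pos: [432.7, 158.4, 30.2]
ee_rot: [-180.0, 0.0, -171.5]
force: [-0.0, -1.3, 3.6]
gripper_width: 14.0
gripper_force: 25.0
time_s: 3.7
ee_pos: [434.3, 159.3, 136.1]
ee_rot: [179.9, 0.3, -171.5]
force: [-0.3, -0.2, -1.8]
gripper_width: 13.8
gripper_force: 25.0
[434.25428386 159.26515484 136.14816846] [ 179.91396235    0.34106039 -171.46985429] 13.810031553566276 [-0.34095791 -0.17516042 -1.81216867]
[280.13842658 256.94257336]
```

View pics/w3.png

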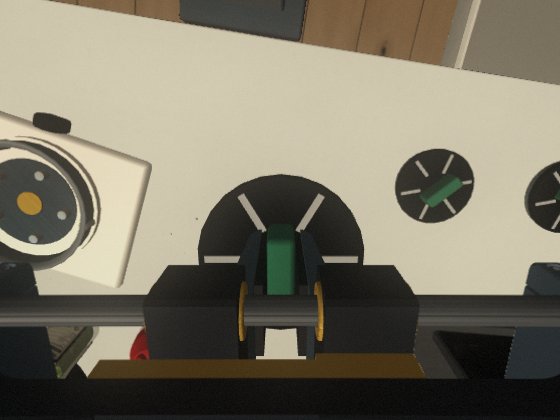

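The cassette is held. The disc spans columns 198–364 with its top at row 174. I'll compute its offset in the hand.

```bash
python3 - <<'E'
from h import *
c=np.load('w3.npy',allow_pickle=True).item();w=cv2.imread('pics/w3.png')
z=136.1-30.2+18
m=(w.max(2)<90).astype(np.uint8);pts=[]
for v in range(185,250,4):
    u=[i for i in range(190,281) if m[v,i:i+4].all()]
    u2=[i for i in range(375,281,-1) if m[v,i-3:i+1].all()]
    pts+= [onz(c,u[0]-.5,v,z)[:2],onz(c,u2[0]+.5,v,z)[:2]]
from scipy.optimize import least_squares
p=np.array(pts);r=least_squares(lambda q:np.hypot(*(p-q[:2]).T)-q[2],[434,158,47],loss='soft_l1');print(r.x,'tcp 434.3 159.3', z)
E
```

```text
[434.11543857 159.43552984  46.28311318] tcp 434.3 159.3 123.89999999999999
```

```bash
python3 -m crank '[{"dx":0.0076,"dy":-0.035,"dz":0,"yaw":0.3},{"dx":0.0076,"dy":-0.06,"dz":0,"yaw":0},{"dx":0.0076,"dy":-0.06,"dz":0,"yaw":0},{"dx":0.0076,"dy":-0.06,"dz":0,"yaw":0},{"dx":0.0076,"dy":-0.0465,"dz":0,"yaw":0},{"dx":0,"dy":0,"dz":-0.04,"yaw":0},{"dx":0,"dy":0,"dz":-0.025,"yaw":0},{"dx":0,"dy":0,"dz":0,"yaw":0}]' 0 25
python3 - <<'E'
from h import *
s=[telemetry.state()['ee_pos'] for _ in range(3)];print(np.round(s,1))
c=eyes.calibration('wrist');w=eyes.grab_frame('wrist');save(w,'w4');np.save('w4.npy',c,allow_pickle=True)
E
```

```text
time_s: 4.75
ee_pos: [460.2, -50.4, 79.0]
ee_rot: [179.8, -0.4, -170.0]
force: [0.1, -0.4, -1.8]
gripper_width: 13.8
gripper_force: 25.0
[[460.2 -50.4  79. ]
 [460.2 -50.4  79. ]
 [460.2 -50.4  79. ]]
```

View pics/w4.png

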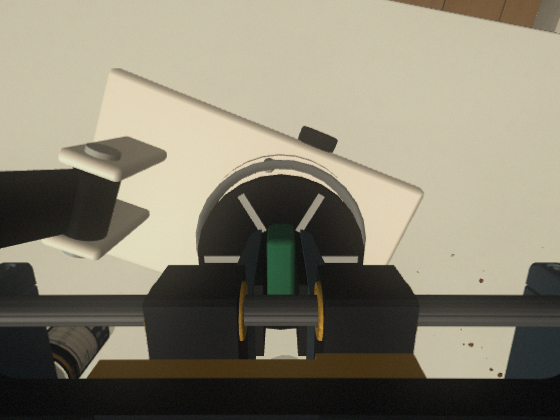

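The cassette is over the cup, with the rim arc visible around the disc (top around (281,156)). I'll compare that with the predicted rim.

```bash
python3 - <<'E'
from h import *
c=np.load('w4.npy',allow_pickle=True).item();w=cv2.imread('pics/w4.png')
g=cv2.cvtColor(w,cv2.COLOR_BGR2GRAY)
for u in (250,281,310):print(u,g[148:182,u].tolist())
for C in [(464.6,-49.9),(461,-49.9)]:
  for R,z in((55.5,38),(51.5,38),(48.5,34)):
    P=[proj(c,[C[0]+R*np.cos(a),C[1]+R*np.sin(a),z]) for a in np.radians(np.arange(0,360,.5))];P=np.array(P)
    print(C,R,'rowat281',[round(np.min(P[abs(P[:,0]-u)<1.5][:,1]),1) for u in(250,281,310)],'cols at row 225',P[abs(P[:,1]-225)<1.5][:,0].min().round(1),P[abs(P[:,1]-225)<1.5][:,0].max().round(1))
print(g[225,188:215].tolist(),g[225,350:380].tolist())
E
```

```text
250 [215, 213, 215, 214, 212, 213, 212, 213, 212, 211, 214, 204, 153, 174, 212, 214, 196, 107, 107, 104, 104, 101, 96, 95, 90, 91, 99, 159, 213, 211, 211, 196, 105, 42]
281 [210, 210, 211, 213, 211, 201, 153, 153, 212, 213, 212, 193, 93, 104, 103, 102, 103, 100, 98, 93, 107, 160, 210, 211, 211, 191, 62, 39, 39, 42, 46, 44, 42, 42]
310 [154, 164, 177, 192, 200, 211, 210, 210, 210, 210, 210, 193, 127, 192, 212, 206, 167, 97, 101, 103, 106, 107, 103, 104, 101, 100, 135, 211, 210, 210, 210, 188, 58, 39]
(464.6, -49.9) 55.5 rowat281 [np.float64(163.1), np.float64(158.6), np.float64(163.3)] cols at row 225 194.7 364.4
(464.6, -49.9) 51.5 rowat281 [np.float64(170.0), np.float64(165.2), np.float64(170.2)] cols at row 225 201.2 357.9
(464.6, -49.9) 48.5 rowat281 [np.float64(174.3), np.float64(168.9), np.float64(174.5)] cols at row 225 206.9 352.3
(461, -49.9) 55.5 rowat281 [np.float64(157.5), np.float64(152.7), np.float64(157.2)] cols at row 225 194.5 366.5
(461, -49.9) 51.5 rowat281 [np.float64(164.5), np.float64(159.3), np.float64(164.2)] cols at row 225 201.0 360.1
(461, -49.9) 48.5 rowat281 [np.float64(168.9), np.float64(163.2), np.float64(168.4)] cols at row 225 206.8 354.3
[218, 219, 217, 217, 216, 216, 217, 217, 216, 140, 118, 102, 96, 91, 82, 63, 49, 52, 51, 48, 52, 50, 49, 50, 46, 45, 49] [41, 41, 41, 44, 46, 45, 44, 44, 104, 115, 119, 112, 102, 91, 167, 207, 212, 211, 211, 210, 212, 210, 211, 213, 211, 212, 210, 212, 211, 212]
```

```bash
python3 -m crank '[{"dx":0.006,"dy":0.0012,"dz":0,"yaw":0},{"dx":0,"dy":0,"dz":-0.01,"yaw":0},{"dx":0,"dy":0,"dz":0,"yaw":0}]' 0 25; python3 -m crank '[{"dx":0,"dy":0,"dz":0,"yaw":0}]' 0 25
```

```text
time_s: 5.18
ee_pos: [467.4, -49.5, 73.7]
ee_rot: [180.0, -0.1, -169.9]
force: [-0.6, -0.9, -1.3]
gripper_width: 14.1
gripper_force: 25.0
time_s: 5.3
ee_pos: [467.7, -49.7, 74.1]
ee_rot: [180.0, 0.0, -170.0]
force: [-0.0, -0.0, -1.9]
gripper_width: 14.1
gripper_force: 25.0
```

```bash
python3 -m crank '[{"dx":-0.0032,"dy":0,"dz":-0.005,"yaw":0},{"dx":0,"dy":0,"dz":-0.005,"yaw":0},{"dx":0,"dy":0,"dz":-0.004,"yaw":0},{"dx":0,"dy":0,"dz":0,"yaw":0},{"dx":0,"dy":0,"dz":0,"yaw":0}]' 0 25; python3 -m crank '[{"dx":0,"dy":0,"dz":-0.003,"yaw":0},{"dx":0,"dy":0,"dz":0,"yaw":0},{"dx":0,"dy":0,"dz":0,"yaw":0}]' 0 25
```

```text
time_s: 5.92
ee_pos: [465.3, -49.8, 62.8]
ee_rot: [180.0, 0.0, -170.0]
force: [-0.0, -0.0, -1.3]
gripper_width: 14.1
gripper_force: 25.0
time_s: 6.3
ee_pos: [465.2, -49.7, 60.4]
ee_rot: [180.0, 0.0, -170.0]
force: [0.3, 0.4, -1.2]
gripper_width: 13.7
gripper_force: 25.0
```

Contact with the lugs is expected near TCP z 58. I'll continue gently.

```bash
python3 -m crank '[{"dx":0,"dy":0,"dz":-0.002,"yaw":0},{"dx":0,"dy":0,"dz":-0.002,"yaw":0},{"dx":0,"dy":0,"dz":0,"yaw":0},{"dx":0,"dy":0,"dz":0,"yaw":0}]' 0 25; python3 -m crank '[{"dx":0,"dy":0,"dz":-0.0015,"yaw":0},{"dx":0,"dy":0,"dz":0,"yaw":0},{"dx":0,"dy":0,"dz":0,"yaw":0}]' 0 25
```

```text
time_s: 6.8
ee_pos: [465.3, -49.7, 58.1]
ee_rot: [-180.0, 0.0, -170.0]
force: [-2.2, 0.4, 8.1]
gripper_width: 13.9
gripper_force: 25.0
time_s: 7.18
ee_pos: [465.4, -49.7, 58.1]
ee_rot: [-180.0, 0.1, -170.0]
force: [-4.4, -0.0, 16.7]
gripper_width: 14.2
gripper_force: 25.0
```

It is resting on the lugs. I'll ease to about 7 N and turn in the negative direction, watching z.

```bash
python3 -m crank '[{"dx":0,"dy":0,"dz":0.0015,"yaw":0},{"dx":0,"dy":0,"dz":0,"yaw":-0.5},{"dx":0,"dy":0,"dz":0,"yaw":-0.5},{"dx":0,"dy":0,"dz":0,"yaw":-0.5},{"dx":0,"dy":0,"dz":0,"yaw":-0.5}]' 0 25;for i in 1; do python3 -m crank '[{"dx":0,"dy":0,"dz":0,"yaw":-0.5},{"dx":0,"dy":0,"dz":0,"yaw":-0.5},{"dx":0,"dy":0,"dz":0,"yaw":-0.5},{"dx":0,"dy":0,"dz":0,"yaw":-0.5}]' 0 25; done
```

```text
time_s: 7.8
ee_pos: [466.2, -49.9, 58.2]
ee_rot: [-180.0, 0.1, 180.0]
force: [-1.2, 0.1, 6.8]
gripper_width: 13.7
gripper_force: 25.0
time_s: 8.3
ee_pos: [466.5, -50.0, 58.1]
ee_rot: [-180.0, 0.2, 170.0]
force: [-0.1, -0.3, 4.7]
gripper_width: 13.8
gripper_force: 25.0
```

```bash
python3 -m crank '[{"dx":0,"dy":0,"dz":-0.0003,"yaw":-0.5},{"dx":0,"dy":0,"dz":0,"yaw":-0.5},{"dx":0,"dy":0,"dz":0,"yaw":-0.5},{"dx":0,"dy":0,"dz":0,"yaw":-0.5}]' 0 25
python3 -m crank '[{"dx":-0.0005,"dy":0,"dz":0,"yaw":-0.5},{"dx":0,"dy":0,"dz":0,"yaw":-0.5},{"dx":0,"dy":0,"dz":0,"yaw":-0.5},{"dx":0,"dy":0,"dz":0,"yaw":-0.5}]' 0 25
```

```text
time_s: 8.8
ee_pos: [467.2, -49.9, 58.1]
ee_rot: [179.9, 0.3, 160.0]
force: [0.6, 0.7, 4.0]
gripper_width: 14.0
gripper_force: 25.0
time_s: 9.3
ee_pos: [466.1, -48.8, 57.8]
ee_rot: [179.8, 0.1, 149.9]
force: [0.5, 3.3, 5.7]
gripper_width: 13.9
gripper_force: 25.0
```

```bash
python3 -m crank '[{"dx":0,"dy":-0.001,"dz":-0.0003,"yaw":-0.5},{"dx":0,"dy":0,"dz":0,"yaw":-0.5},{"dx":0,"dy":0,"dz":0,"yaw":-0.5},{"dx":0,"dy":0,"dz":0,"yaw":0}]' 0 25
python3 -m crank '[{"dx":0,"dy":0,"dz":0,"yaw":-0.5},{"dx":0,"dy":0,"dz":0,"yaw":-0.5},{"dx":0,"dy":0,"dz":0,"yaw":-0.5},{"dx":0,"dy":0,"dz":0,"yaw":0}]' 0 25
```

```text
time_s: 9.8
ee_pos: [465.9, -50.1, 58.0]
ee_rot: [179.9, 0.1, 142.5]
force: [-1.7, 2.5, 10.1]
gripper_width: 14.3
gripper_force: 25.0
time_s: 10.3
ee_pos: [466.0, -50.3, 58.1]
ee_rot: [179.9, 0.1, 135.0]
force: [-1.3, 0.9, 9.4]
gripper_width: 13.9
gripper_force: 25.0
```

```bash
python3 -m crank '[{"dx":0,"dy":0,"dz":0,"yaw":-0.5},{"dx":0,"dy":0,"dz":0,"yaw":-0.5},{"dx":0,"dy":0,"dz":0,"yaw":0}]' 0 25
python3 -m crank '[{"dx":0,"dy":0,"dz":0,"yaw":-0.5},{"dx":0,"dy":0,"dz":0,"yaw":-0.5},{"dx":0,"dy":0,"dz":0,"yaw":0}]' 0 25
python3 -m crank '[{"dx":0,"dy":0,"dz":0,"yaw":-0.5},{"dx":0,"dy":0,"dz":0,"yaw":-0.5},{"dx":0,"dy":0,"dz":0,"yaw":0}]' 0 25
```

```text
time_s: 10.68
ee_pos: [466.0, -50.1, 58.1]
ee_rot: [179.8, 0.1, 130.0]
force: [-0.6, 2.8, 9.8]
gripper_width: 13.5
gripper_force: 25.0
time_s: 11.05
ee_pos: [466.2, -49.9, 58.1]
ee_rot: [179.8, 0.1, 125.0]
force: [-0.7, 3.0, 8.9]
gripper_width: 13.7
gripper_force: 25.0
time_s: 11.42
ee_pos: [466.0, -50.2, 58.1]
ee_rot: [179.8, 0.1, 120.0]
force: [-1.1, 1.5, 10.2]
gripper_width: 14.0
gripper_force: 25.0
```

No drop within 70°. The sockets need about 1–2 mm of centring, so I'll measure the disc against the rim directly now that the arm is settled.

```bash
python3 - <<'E'
from h import *
s=telemetry.state();c=eyes.calibration('wrist');w=eyes.grab_frame('wrist');save(w,'w5');np.save('w5.npy',c,allow_pickle=True)
print(s['ee_pos'])
t=s['ee_pos']
print([proj(c,[*t[:2],46]).round(1).tolist()])
E
```

```text
[466.01494521 -50.23449057  58.13149711]
[[281.5, 256.2]]
```

View pics/w5.png

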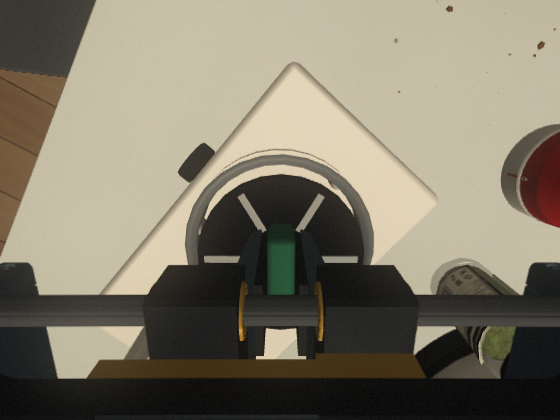

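Rim and disc are both clearly visible: rim top around (280,156), disc top around (281,174). I'll fit both.

```bash
cat > fit.py <<'E'
from h import *
from scipy.optimize import least_squares
def fit(c,w,zd,show=True):
    g=cv2.GaussianBlur(cv2.cvtColor(w,cv2.COLOR_RGB2GRAY),(3,3),0).astype(float)
    D=[];R=[]
    for a in np.radians(np.arange(8,173,3)):
        d=np.array([np.cos(a),-np.sin(a)]);rr=np.arange(70,115,.25)
        p=np.array([281,256])+rr[:,None]*d
        x=cv2.remap(g.astype(np.float32),p[:,0].astype(np.float32)[None],p[:,1].astype(np.float32)[None],1)[0]
        i=np.where(x>70)[0]; i=i[i>8]
        if len(i): D.append(onz(c,*p[i[0]],zd)[:2])
        # rim outer: last position where x goes from <140 to >165, from outside
        j=[k for k in range(len(x)-8,10,-1) if x[k]<150 and x[k+6]>175 and x[k-8:k].max()<150]
        if j: R.append(onz(c,*p[j[0]],38)[:2])
    out=[]
    for P,r in((D,47),(R,55.5)):
        P=np.array(P);f=least_squares(lambda q:np.hypot(*(P-q[:2]).T)-q[2],[*P.mean(0),r],loss='soft_l1',f_scale=.5)
        f2=least_squares(lambda q:np.hypot(*(P-q).T)-r,P.mean(0),loss='soft_l1',f_scale=.5)
        out.append(f2.x);print(len(P),'free',f.x.round(2),'fixedR',f2.x.round(2),'med',np.median(abs(f.fun)).round(2))
    print('cup-disc',(out[1]-out[0]).round(2))
if __name__=='__main__':
    c=np.load('w5.npy',allow_pickle=True).item();fit(c,cv2.imread('pics/w5.png')[...,::-1].copy(),46)
E
python3 fit.py
```

```text
55 free [466.15 -51.14  47.04] fixedR [466.13 -51.1 ] med 0.33
55 free [464.2  -49.72  54.77] fixedR [464.62 -50.52] med 0.08
cup-disc [-1.52  0.57]
```

```bash
python3 -m crank '[{"dx":-0.0022,"dy":0.0012,"dz":0.0007,"yaw":0},{"dx":0,"dy":0,"dz":0,"yaw":0},{"dx":0,"dy":0,"dz":0,"yaw":-0.5},{"dx":0,"dy":0,"dz":0,"yaw":-0.5},{"dx":0,"dy":0,"dz":0,"yaw":0}]' 0 25
cat > m.py <<'E'
from fit import *
s=telemetry.state();c=eyes.calibration('wrist');w=eyes.grab_frame('wrist');print(s['ee_pos'].round(1));fit(c,w,46+s['ee_pos'][2]-58.1)
E
python3 m.py
```

```text
time_s: 12.1
ee_pos: [464.1, -49.8, 58.1]
ee_rot: [179.9, 0.1, 115.0]
force: [0.5, -0.7, 7.8]
gripper_width: 13.8
gripper_force: 25.0
[464.1 -49.8  58.1]
55 free [463.96 -50.74  46.88] fixedR [464.05 -50.86] med 0.33
55 free [464.14 -49.87  54.89] fixedR [464.37 -50.57] med 0.11
cup-disc [0.32 0.28]
```

Centred to about 0.5 mm. I'll sweep back.

```bash
python3 -m crank '[{"dx":0.0002,"dy":0.0005,"dz":0,"yaw":0.5},{"dx":0,"dy":0,"dz":0,"yaw":0.5},{"dx":0,"dy":0,"dz":0,"yaw":0.5},{"dx":0,"dy":0,"dz":0,"yaw":0}]' 0 25
python3 -m crank '[{"dx":0,"dy":0,"dz":0,"yaw":0.5},{"dx":0,"dy":0,"dz":0,"yaw":0.5},{"dx":0,"dy":0,"dz":0,"yaw":0.5},{"dx":0,"dy":0,"dz":0,"yaw":0}]' 0 25
python3 -m crank '[{"dx":0,"dy":0,"dz":0,"yaw":0.5},{"dx":0,"dy":0,"dz":0,"yaw":0.5},{"dx":0,"dy":0,"dz":0,"yaw":0.5},{"dx":0,"dy":0,"dz":0,"yaw":0}]' 0 25
```

```text
time_s: 12.65
ee_pos: [464.0, -49.3, 58.1]
ee_rot: [179.9, 0.1, 122.6]
force: [0.2, 0.1, 8.7]
gripper_width: 13.8
gripper_force: 25.0
time_s: 13.15
ee_pos: [463.9, -49.3, 58.1]
ee_rot: [179.9, 0.1, 130.1]
force: [-0.1, 0.7, 9.1]
gripper_width: 13.6
gripper_force: 25.0
time_s: 13.65
ee_pos: [463.9, -49.3, 58.1]
ee_rot: [179.9, 0.1, 137.6]
force: [-0.1, 0.5, 7.9]
gripper_width: 13.7
gripper_force: 25.0
```

```bash
python3 -m crank '[{"dx":0.0003,"dy":0,"dz":0,"yaw":0.5},{"dx":0,"dy":0,"dz":0,"yaw":0.5},{"dx":0,"dy":0,"dz":0,"yaw":0.5},{"dx":0,"dy":0,"dz":0,"yaw":0}]' 0 25
python3 -m crank '[{"dx":0,"dy":0,"dz":0,"yaw":0.5},{"dx":0,"dy":0,"dz":0,"yaw":0.5},{"dx":0,"dy":0,"dz":0,"yaw":0.5},{"dx":0,"dy":0,"dz":0,"yaw":0}]' 0 25
python3 -m crank '[{"dx":0,"dy":0,"dz":0,"yaw":0.5},{"dx":0,"dy":0,"dz":0,"yaw":0.5},{"dx":0,"dy":0,"dz":0,"yaw":0.5},{"dx":0,"dy":0,"dz":0,"yaw":0}]' 0 25; python3 m.py
```

```text
time_s: 14.15
ee_pos: [464.1, -49.4, 58.0]
ee_rot: [180.0, 0.1, 145.0]
force: [0.1, -0.3, 7.2]
gripper_width: 14.1
gripper_force: 25.0
time_s: 14.65
ee_pos: [462.4, -49.1, 56.6]
ee_rot: [-180.0, -0.1, 152.5]
force: [0.3, -0.7, -1.9]
gripper_width: 13.9
gripper_force: 25.0
time_s: 15.15
ee_pos: [463.2, -49.1, 56.7]
ee_rot: [180.0, -0.1, 159.9]
force: [2.1, -1.1, -4.7]
gripper_width: 13.9
gripper_force: 25.0
[463.2 -49.1  56.7]
55 free [463.6  -49.7   47.08] fixedR [463.51 -49.66] med 0.36
55 free [464.23 -49.53  54.73] fixedR [465.12 -49.89] med 0.09
cup-disc [ 1.61 -0.23]
```

It dropped near yaw 150 (z 58.1→56.6, load gone). I'll back off 5° to relieve the lugs, centre it, and push down.

```bash
python3 -m crank '[{"dx":0.0014,"dy":0,"dz":0,"yaw":-0.4},{"dx":0,"dy":0,"dz":-0.001,"yaw":-0.4},{"dx":0,"dy":0,"dz":-0.001,"yaw":0},{"dx":0,"dy":0,"dz":0,"yaw":0},{"dx":0,"dy":0,"dz":0,"yaw":0}]' 0 25
python3 -m crank '[{"dx":0,"dy":0,"dz":-0.0012,"yaw":0},{"dx":0,"dy":0,"dz":0,"yaw":0},{"dx":0,"dy":0,"dz":0,"yaw":0}]' 0 25
```

```text
time_s: 15.82
ee_pos: [464.5, -49.2, 55.7]
ee_rot: [180.0, -0.0, 156.0]
force: [0.7, 0.1, -1.4]
gripper_width: 13.8
gripper_force: 25.0
time_s: 16.2
ee_pos: [464.5, -49.2, 54.6]
ee_rot: [180.0, -0.0, 156.0]
force: [-0.9, -0.2, -2.6]
gripper_width: 13.9
gripper_force: 25.0
```

```bash
python3 -m crank '[{"dx":0,"dy":0,"dz":-0.0015,"yaw":0},{"dx":0,"dy":0,"dz":0,"yaw":0},{"dx":0,"dy":0,"dz":0,"yaw":0}]' 0 35
python3 -m crank '[{"dx":0,"dy":0,"dz":-0.0015,"yaw":0},{"dx":0,"dy":0,"dz":0,"yaw":0},{"dx":0,"dy":0,"dz":0,"yaw":0}]' 0 35
python3 -m crank '[{"dx":0,"dy":0,"dz":-0.0015,"yaw":0},{"dx":0,"dy":0,"dz":0,"yaw":0},{"dx":0,"dy":0,"dz":0,"yaw":0}]' 0 35
```

```text
time_s: 16.58
ee_pos: [464.4, -49.1, 53.5]
ee_rot: [180.0, -0.0, 156.0]
force: [-0.8, 0.8, -0.6]
gripper_width: 13.7
gripper_force: 35.0
time_s: 16.95
ee_pos: [464.0, -49.1, 52.1]
ee_rot: [-180.0, -0.1, 156.0]
force: [-1.7, 0.7, -0.1]
gripper_width: 14.0
gripper_force: 35.0
time_s: 17.32
ee_pos: [464.2, -49.2, 50.7]
ee_rot: [-180.0, -0.1, 156.0]
force: [-1.7, 0.1, -2.5]
gripper_width: 13.7
gripper_force: 35.0
```

```bash
python3 -m crank '[{"dx":0,"dy":0,"dz":-0.0012,"yaw":0},{"dx":0,"dy":0,"dz":0,"yaw":0},{"dx":0,"dy":0,"dz":0,"yaw":0}]' 0 35; cat > look.py <<'E'
import sys
from h import *
a=eyes.grab_frame('wrist');b=eyes.grab_frame('scene')
a=a[120:330,150:410];b=b[225:345,250:400]
save(np.hstack([cv2.resize(a,(400,323)),cv2.resize(b,(400,323),interpolation=cv2.INTER_CUBIC)]),sys.argv[1])
E
python3 look.py l1
```

```text
time_s: 17.7
ee_pos: [464.2, -49.2, 50.2]
ee_rot: [-180.0, -0.0, 156.0]
force: [-4.9, -0.1, 2.9]
gripper_width: 13.5
gripper_force: 35.0
```

View pics/l1.png

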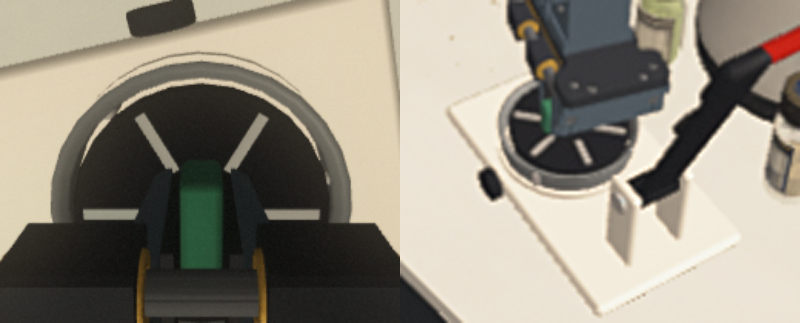

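It looks seated and centred in the cup. I'll press to about 12–15 N to confirm it has bottomed.

```bash
python3 -m crank '[{"dx":0,"dy":0,"dz":-0.0012,"yaw":0},{"dx":0,"dy":0,"dz":0,"yaw":0},{"dx":0,"dy":0,"dz":0,"yaw":0}]' 0 35; python3 -m crank '[{"dx":0,"dy":0,"dz":-0.0008,"yaw":0},{"dx":0,"dy":0,"dz":0,"yaw":0},{"dx":0,"dy":0,"dz":0,"yaw":0}]' 0 35; python3 m.py
```

```text
time_s: 18.18
ee_pos: [464.2, -49.2, 50.2]
ee_rot: [-180.0, -0.0, 156.0]
force: [-8.2, 0.5, 12.3]
gripper_width: 13.4
gripper_force: 35.0
time_s: 18.55
ee_pos: [464.2, -49.2, 50.2]
ee_rot: [-180.0, -0.0, 156.0]
force: [-10.0, -0.3, 18.8]
gripper_width: 14.0
gripper_force: 35.0
[464.2 -49.2  50.2]
55 free [464.01 -49.45  46.4 ] fixedR [464.58 -49.86] med 0.35
55 free [464.18 -49.52  54.7 ] fixedR [465.07 -49.94] med 0.09
cup-disc [ 0.49 -0.08]
```

It bottoms hard at z 50.2, which is fully home. I'll unload, release and rise, then find the handle.

```bash
python3 -m crank '[{"dx":0,"dy":0,"dz":0.0028,"yaw":0},{"dx":0,"dy":0,"dz":0,"yaw":0}]' 0 10; python3 -m crank '[{"dx":0,"dy":0,"dz":0,"yaw":0},{"dx":0,"dy":0,"dz":0,"yaw":0},{"dx":0,"dy":0,"dz":0,"yaw":0},{"dx":0,"dy":0,"dz":0.02,"yaw":0},{"dx":0,"dy":0,"dz":0.04,"yaw":0},{"dx":0,"dy":0,"dz":0.06,"yaw":0},{"dx":0,"dy":0,"dz":0.06,"yaw":0},{"dx":0,"dy":0,"dz":0.06,"yaw":0},{"dx":0,"dy":0,"dz":0.06,"yaw":0},{"dx":0,"dy":0,"dz":0,"yaw":0}]' 0.45 10
python3 - <<'E'
from h import *
R={}
for n in('scene','top'):
    b=eyes.grab_frame(n);c=eyes.calibration(n);hsv=cv2.cvtColor(b,cv2.COLOR_RGB2HSV)
    m=(((hsv[...,0]<8)|(hsv[...,0]>172))&(hsv[...,1]>150)&(b[...,0]>90)).astype(np.uint8)
    for k in cv2.findContours(m,cv2.RETR_EXTERNAL,cv2.CHAIN_APPROX_NONE)[0]:
        if cv2.contourArea(k)>20:print(n,cv2.minAreaRect(k),k.min((0,1)),k.max((0,1)))
    save(b,n+'9')
# jars at assumed heights
c=eyes.calibration('top')
for q in (1.8,1.9,2.0,2.1):
    y=-105+185*np.cos(q);z=72+185*np.sin(q)
    for X in (17,45,75):
        th=np.radians(-9.8);P=np.array([464.3+X*np.cos(th)-y*np.sin(th),-49.6+X*np.sin(th)+y*np.cos(th),z])
        print(q,X,P.round(0),[proj(eyes.calibration(n),P).round(0).tolist() for n in('scene','top')])
for n,u,v in(('green',314,186),('blue',375,196),('timer',280,190)):print(n,onz(c,u,v,100).round(0))
E
```

```text
time_s: 18.85
ee_pos: [464.2, -49.1, 50.5]
ee_rot: [-180.0, -0.1, 156.0]
force: [-4.6, 0.1, -0.4]
gripper_width: 14.2
gripper_force: 10.0
time_s: 20.1
ee_pos: [466.8, -49.4, 294.8]
ee_rot: [179.8, 0.5, 156.0]
force: [-0.5, 0.2, 0.1]
gripper_width: 41.3
gripper_force: 0.0
scene ((552.5, 265.0), (24.0, 13.0), 90.0) [546 253] [559 277]
scene ((534.8529663085938, 252.4117431640625), (9.775419235229492, 10.118415832519531), 30.963754653930664) [529 246] [539 258]
scene ((400.3766784667969, 238.32875061035156), (8.027776718139648, 30.042091369628906), 65.55604553222656) [386 230] [414 247]
scene ((316.923095703125, 217.3845977783203), (22.188007354736328, 23.297405242919922), 56.3099365234375) [306 202] [329 227]
scene ((367.7316589355469, 186.08868408203125), (3.5798583030700684, 34.474937438964844), 6.911227226257324) [364 169] [371 203]
scene ((367.0944519042969, 130.34130859375), (59.02499771118164, 9.218655586242676), 87.0643310546875) [362 101] [372 160]
scene ((376.5, 83.5), (21.0, 7.0), 90.0) [373  73] [380  94]
top ((405.35198974609375, 230.5640106201172), (3.04105281829834, 21.73
[... 207 characters left out ...]
92.0, 225.0], [396.0, 225.0]]
1.8 75 [ 513. -207.  252.] [[406.0, 218.0], [398.0, 212.0]]
1.9 17 [ 453. -215.  247.] [[386.0, 240.0], [401.0, 238.0]]
1.9 45 [ 481. -220.  247.] [[399.0, 234.0], [403.0, 226.0]]
1.9 75 [ 510. -225.  247.] [[413.0, 227.0], [404.0, 214.0]]
2.0 17 [ 450. -232.  240.] [[393.0, 250.0], [407.0, 239.0]]
2.0 45 [ 478. -237.  240.] [[406.0, 243.0], [409.0, 228.0]]
2.0 75 [ 507. -242.  240.] [[420.0, 236.0], [411.0, 215.0]]
2.1 17 [ 447. -248.  232.] [[399.0, 261.0], [413.0, 241.0]]
2.1 45 [ 475. -253.  232.] [[413.0, 254.0], [415.0, 229.0]]
2.1 75 [ 504. -258.  232.] [[426.0, 246.0], [416.0, 217.0]]
green [602. -22. 100.]
blue [ 577. -183.  100.]
timer [591.  67. 100.]
```

Handle centre is at top (405,231) and scene (400,238), which gives q≈1.94 and X≈40, i.e. about (477,-226,244). I'll go above it with the jaws across it and take one close look.

```bash
python3 -m crank '[{"dx":0.003,"dy":-0.04,"dz":0.005,"yaw":0.71},{"dx":0.0035,"dy":-0.065,"dz":0.005,"yaw":0.71},{"dx":0.0035,"dy":-0.065,"dz":0,"yaw":0.71},{"dx":0.003,"dy":-0.051,"dz":0,"yaw":0.71},{"dx":0,"dy":0,"dz":0,"yaw":0},{"dx":0,"dy":0,"dz":0,"yaw":0}]' 0.55 10; python3 - <<'E'
from h import *
s=telemetry.state();c=eyes.calibration('wrist');w=eyes.grab_frame('wrist');save(w,'w6')
hsv=cv2.cvtColor(w,cv2.COLOR_RGB2HSV)
m=(((hsv[...,0]<8)|(hsv[...,0]>172))&(hsv[...,1]>150)&(w[...,0]>70)).astype(np.uint8)
for k in cv2.findContours(m,cv2.RETR_EXTERNAL,cv2.CHAIN_APPROX_NONE)[0]:
    if cv2.contourArea(k)>60:
        r=cv2.minAreaRect(k);print(r,onz(c,*r[0],245).round(1),k.min((0,1)),k.max((0,1)))
print(s['ee_pos'],proj(c,[477,-226,245]))
E
```

```text
time_s: 20.95
ee_pos: [474.4, -225.2, 297.3]
ee_rot: [179.9, -0.2, 170.2]
force: [0.7, -0.1, -0.6]
gripper_width: 50.4
gripper_force: 0.0
((506.5, 331.4999694824219), (18.384775161743164, 7.071067810058594), 45.0) [580.7 -74.1 245. ] [498 327] [513 340]
((514.5191650390625, 222.46498107910156), (51.25303268432617, 41.4378662109375), 2.045408248901367) [494.9 -70.  245. ] [489 202] [540 244]
((278.5609130859375, 225.42825317382812), (19.079984664916992, 81.37657165527344), 1.6846843957901) [ 470.1 -225.8  245. ] [269 185] [289 266]
[ 474.4170306  -225.24597717  297.34275507] [279.98213809 234.97362436]
```

View pics/w6.png

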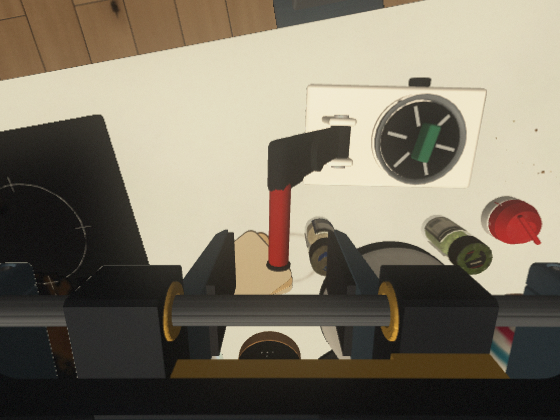

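Handle spans (281,185)–(278,266), centred at about (470,-226), and the cassette sits flush in the cup. I'll lower and grip the handle.

```bash
python3 -m crank '[{"dx":-0.003,"dy":-0.0005,"dz":-0.02,"yaw":0},{"dx":0,"dy":0,"dz":-0.03,"yaw":0},{"dx":0,"dy":0,"dz":-0.026,"yaw":0},{"dx":0,"dy":0,"dz":0,"yaw":0}]' 0.55 12; python3 -m crank '[{"dx":0,"dy":0,"dz":0,"yaw":0},{"dx":0,"dy":0,"dz":0,"yaw":0},{"dx":0,"dy":0,"dz":0,"yaw":0},{"dx":0,"dy":0,"dz":0,"yaw":0},{"dx":0,"dy":0,"dz":0,"yaw":0}]' 0 12
```

```text
time_s: 21.5
ee_pos: [471.6, -224.6, 236.6]
ee_rot: [179.9, -0.2, 170.3]
force: [0.0, 0.8, 0.4]
gripper_width: 50.1
gripper_force: 0.0
time_s: 22.12
ee_pos: [472.7, -226.4, 238.3]
ee_rot: [180.0, 0.0, 170.2]
force: [-0.5, 1.1, 1.6]
gripper_width: 13.9
gripper_force: 12.0
```

Gripped (13.9 mm). I'll swing along the arc, first half.

```bash
python3 -m crank '[{"dx":0.0036,"dy":0.0208,"dz":0.006,"yaw":0},{"dx":0.0036,"dy":0.0208,"dz":0.006,"yaw":0},{"dx":0.0039,"dy":0.0226,"dz":0.0019,"yaw":0},{"dx":0.0039,"dy":0.0226,"dz":0.0019,"yaw":0},{"dx":0.0039,"dy":0.0226,"dz":-0.0028,"yaw":0},{"dx":0.0039,"dy":0.0226,"dz":-0.0028,"yaw":0},{"dx":0.0037,"dy":0.0216,"dz":-0.0072,"yaw":0},{"dx":0.0037,"dy":0.0216,"dz":-0.0072,"yaw":0},{"dx":0.0034,"dy":0.0197,"dz":-0.0115,"yaw":0},{"dx":0.0034,"dy":0.0197,"dz":-0.0115,"yaw":0}]' 0 12; python3 -m crank '[{"dx":0,"dy":0,"dz":0,"yaw":0}]' 0 12
```

```text
time_s: 23.38
ee_pos: [504.4, -53.8, 216.3]
ee_rot: [-180.0, 0.3, 170.3]
force: [7.6, -6.6, -3.6]
gripper_width: 13.9
gripper_force: 11.9
time_s: 23.5
ee_pos: [504.5, -52.7, 215.6]
ee_rot: [179.9, 0.2, 170.3]
force: [7.6, -0.9, -3.9]
gripper_width: 14.1
gripper_force: 12.0
```

```bash
python3 -m crank '[{"dx":0.0032,"dy":0.0171,"dz":-0.0153,"yaw":0},{"dx":0.0032,"dy":0.0171,"dz":-0.0153,"yaw":0},{"dx":0.0025,"dy":0.0138,"dz":-0.0184,"yaw":0},{"dx":0.0025,"dy":0.0138,"dz":-0.0184,"yaw":0},{"dx":0.0017,"dy":0.0099,"dz":-0.0208,"yaw":0},{"dx":0.0017,"dy":0.0099,"dz":-0.0208,"yaw":0},{"dx":0.001,"dy":0.0056,"dz":-0.0224,"yaw":0},{"dx":0.001,"dy":0.0056,"dz":-0.0224,"yaw":0},{"dx":0,"dy":0,"dz":0,"yaw":0}]' 0 12; python3 -m crank '[{"dx":0,"dy":0,"dz":0,"yaw":0}]' 0 12
```

```text
time_s: 24.62
ee_pos: [516.6, 20.0, 92.1]
ee_rot: [-179.9, 0.1, 170.3]
force: [6.4, -4.5, -1.8]
gripper_width: 14.0
gripper_force: 12.0
time_s: 24.75
ee_pos: [516.6, 19.9, 92.8]
ee_rot: [-180.0, 0.1, 170.3]
force: [5.6, -5.9, -2.2]
gripper_width: 14.0
gripper_force: 12.0
```

```bash
python3 -m crank '[{"dx":0.0002,"dy":0.001,"dz":-0.015,"yaw":0},{"dx":0,"dy":0,"dz":-0.012,"yaw":0},{"dx":0,"dy":0,"dz":-0.005,"yaw":0},{"dx":0,"dy":0,"dz":0,"yaw":0},{"dx":0,"dy":0,"dz":0,"yaw":0}]' 0 12; python3 -m crank '[{"dx":0,"dy":0,"dz":-0.002,"yaw":0},{"dx":0,"dy":0,"dz":0,"yaw":0},{"dx":0,"dy":0,"dz":0,"yaw":0}]' 0 12;
```

```text
time_s: 25.38
ee_pos: [516.8, 21.6, 67.2]
ee_rot: [179.9, 0.1, 170.2]
force: [5.8, 0.5, -2.5]
gripper_width: 13.7
gripper_force: 12.1
time_s: 25.75
ee_pos: [516.8, 21.6, 66.3]
ee_rot: [179.9, 0.1, 170.2]
force: [4.9, 1.1, 2.1]
gripper_width: 13.8
gripper_force: 12.1
```

```bash
python3 -m crank '[{"dx":0,"dy":0,"dz":-0.0015,"yaw":0},{"dx":0,"dy":0,"dz":0,"yaw":0},{"dx":0,"dy":0,"dz":0,"yaw":0}]' 0 25;python3 -m crank '[{"dx":0,"dy":0,"dz":-0.0012,"yaw":0},{"dx":0,"dy":0,"dz":0,"yaw":0},{"dx":0,"dy":0,"dz":0,"yaw":0}]' 0 25
```

```text
time_s: 26.12
ee_pos: [516.9, 21.6, 66.2]
ee_rot: [179.9, 0.2, 170.2]
force: [2.4, 0.9, 10.0]
gripper_width: 13.3
gripper_force: 25.1
time_s: 26.5
ee_pos: [516.9, 21.6, 66.0]
ee_rot: [179.9, 0.2, 170.2]
force: [2.0, 0.3, 15.9]
gripper_width: 13.8
gripper_force: 25.1
```

It is against a hard stop at the expected height. I'll release, rise, and check the clamp angle numerically, since my picture views are used up (11 viewed, one over the limit).

```bash
python3 -m crank '[{"dx":0,"dy":0,"dz":0.0025,"yaw":0},{"dx":0,"dy":0,"dz":0,"yaw":0},{"dx":0,"dy":0,"dz":0,"yaw":0}]' 0 8; python3 -m crank '[{"dx":0,"dy":0,"dz":0,"yaw":0},{"dx":0,"dy":0,"dz":0,"yaw":0},{"dx":0,"dy":0,"dz":0,"yaw":0},{"dx":0,"dy":0,"dz":0.02,"yaw":0},{"dx":0,"dy":0,"dz":0.04,"yaw":0},{"dx":0,"dy":0,"dz":0.06,"yaw":0},{"dx":0,"dy":0,"dz":0.06,"yaw":0},{"dx":-0.06,"dy":0,"dz":0.03,"yaw":0},{"dx":-0.06,"dy":0.04,"dz":0,"yaw":0},{"dx":0,"dy":0,"dz":0,"yaw":0}]' 0.45 8
python3 - <<'E'
from h import *
th=np.radians(-9.8)
for n in('scene','top'):
    b=eyes.grab_frame(n);c=eyes.calibration(n);hsv=cv2.cvtColor(b,cv2.COLOR_RGB2HSV)
    m=(((hsv[...,0]<8)|(hsv[...,0]>172))&(hsv[...,1]>150)&(b[...,0]>90)).astype(np.uint8)
    for k in cv2.findContours(m,cv2.RETR_EXTERNAL,cv2.CHAIN_APPROX_NONE)[0]:
        if cv2.contourArea(k)>20:
            r=cv2.minAreaRect(k)
            if 260<r[0][0]<430 and r[0][1]>190: print(n,np.round(r[0],1),np.round(r[1],1))
    for q in(0,.05,.1):
        y=-105+185*np.cos(q);z=72+185*np.sin(q);X=36
        print(q,proj(c,[464.3+X*np.cos(th)-y*np.sin(th),-49.6+X*np.sin(th)+y*np.cos(th),z]).round(1))
E
```

```text
time_s: 26.88
ee_pos: [516.7, 21.6, 65.9]
ee_rot: [179.9, 0.1, 170.2]
force: [5.7, 1.7, 0.9]
gripper_width: 14.1
gripper_force: 8.0
time_s: 28.12
ee_pos: [416.1, 53.1, 233.8]
ee_rot: [-180.0, -0.1, 170.4]
force: [1.1, 0.4, 0.0]
gripper_width: 41.5
gripper_force: 0.0
scene [312.4 220.4] [22.2 34.1]
0 [305.6 229.8]
0.05 [305.8 226.6]
0.1 [306.  223.6]
top [280.  191.5] [15. 16.]
0 [296.4 220.9]
0.05 [296.6 220.5]
0.1 [297.  220.1]
```

```bash
python3 -m crank '[{"dx":0,"dy":0.05,"dz":0,"yaw":0},{"dx":0,"dy":0.06,"dz":0,"yaw":0},{"dx":0,"dy":0.06,"dz":0,"yaw":0},{"dx":0,"dy":0.06,"dz":0,"yaw":0},{"dx":0,"dy":0,"dz":0,"yaw":0},{"dx":0,"dy":0,"dz":0,"yaw":0}]' 0.45 8
python3 - <<'E'
from h import *
from scipy.optimize import least_squares
th=np.radians(-9.8)
def world(X,q):
    y=-105+185*np.cos(q);z=72+185*np.sin(q);return [464.3+X*np.cos(th)-y*np.sin(th),-49.6+X*np.sin(th)+y*np.cos(th),z]
for n in('top','scene'):
    b=eyes.grab_frame(n);c=eyes.calibration(n);hsv=cv2.cvtColor(b,cv2.COLOR_RGB2HSV)
    m=(((hsv[...,0]<8)|(hsv[...,0]>172))&(hsv[...,1]>150)&(b[...,0]>90)).astype(np.uint8)
    for k in cv2.findContours(m,cv2.RETR_EXTERNAL,cv2.CHAIN_APPROX_NONE)[0]:
        if cv2.contourArea(k)>20:
            r=cv2.minAreaRect(k)
            if 260<r[0][0]<430 and r[0][1]>190: print(n,np.round(r[0],1),np.round(r[1],1),r[2])
    if n=='scene':
        for q in(0,.05,.1,.2):print(q,[proj(c,world(X,q)).round(1).tolist() for X in(20,36,55)])
        for u in range(290,322,3):
            v=np.where(m[200:260,u])[0]+200;print(u,(v.min(),v.max(),len(v)) if len(v) else None)
E
```

```text
time_s: 28.98
ee_pos: [420.3, 235.8, 233.1]
ee_rot: [-179.9, -0.1, 170.2]
force: [-0.3, 0.5, 0.4]
gripper_width: 41.2
gripper_force: 0.0
top [297.8 218.1] [ 2.4 18.2] 11.309932708740234
top [280.1 191.2] [16.7 14.3] 5.710593223571777
scene [312.4 220.4] [22.2 34.1] 56.3099365234375
0 [[299.3, 232.5], [305.6, 229.8], [313.0, 226.7]]
0.05 [[299.4, 229.3], [305.8, 226.6], [313.2, 223.5]]
0.1 [[299.7, 226.3], [306.0, 223.6], [313.5, 220.4]]
0.2 [[300.5, 220.4], [306.9, 217.7], [314.5, 214.6]]
290 None
293 None
296 None
299 (np.int64(231), np.int64(231), 1)
302 (np.int64(229), np.int64(234), 6)
305 (np.int64(228), np.int64(232), 5)
308 (np.int64(212), np.int64(231), 20)
311 (np.int64(208), np.int64(230), 23)
314 (np.int64(207), np.int64(229), 23)
317 (np.int64(206), np.int64(227), 22)
320 (np.int64(202), np.int64(227), 25)
```

Handle image centre at column 302 is row 231.5, against 231.3 predicted for q=0, so the clamp is shut. The timer has not moved. Handing in.

```bash
python3 -c "
from workcell import ticket
print(ticket.job_done())"
```

```text
the job is handed in; nothing more can be done
None
```

I handed the job in at about 29 s: the cassette is home in the cup (highest push 19 N), the clamp measures as shut after release, and the egg timer hasn't moved; I didn't re-measure the jars, and I viewed 11 pictures, one over the limit of 10.

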